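Spring impact test of a laminated board sample

ROBOT

A 6-joint arm with a two-finger parallel gripper is mounted at the origin on the work surface. World frame = base frame: x ahead of the robot, y to its left, z up, the work surface at z = 0. Lengths are in m, angles in rad, forces in N, time in s.
With the tool pointing down it reaches from about 0.35 to 0.775 m from the base axis. Payload 5.5 kg.
Tool frame: the origin (TCP) lies at the very end of the fingers, on their centre line; the grasp point (between the pads) lies 19 mm behind it; z points along the fingers, y is the line along which they close (so a half turn about z gives the same grasp; the last joint's range is limited). The gripper opens to 85 mm and grips with 20 to 120 N. Pads are 22 mm wide; open, the fingers measure 114 mm over their backs; the gripper's body (76 mm by 85 mm) begins 54 mm behind the grasp point. The pads swing forward as they close: fully open they stand 13 mm farther back than shut.
Start: joints at [-1.383, 0.313, 0.046, 1.304, 0, 1.431], TCP at [0.185, -0.544, 0.231] pointing down, gripper open.
Joint ranges: [-2.76, 2.76], [-0.86, 1.69], [-1.03, 1.26], [-2.2, 2.34], [-1.47, 1.5], [-3.14, 3.14]. Speed limits (rad/s): [2.57, 2.57, 3.14, 3.14, 3.14, 3.14].

INTERFACE

Orientations are given as a unit quaternion [w, x, y, z].
In Python, from workcell import get_state, read_camera, calibration, hand_in gives the robot as it stands.
- The arm moves only by the tool drive_tool, never from a script. Its argument "deltas" is a list that holds one entry, the list of rows, each a list of 7 numbers: the closure in counts, from 0 (fully open) to 255 (shut), then the shift along the tool's x, y, z in m, then the turn, a rotation vector about the tool's x, y, z in degrees. A call has 1 to 12 rows; each row is the pose to reach, as a shift and turn from the pose commanded when the call began, along the tool's axes at that moment; what a row does not reach only later rows make up. A row lasts 1/8 s, in which the tool goes at most 62.5 mm and 10.7 degrees, less where a joint would pass 70% of its speed; a pose out of reach is approached as far as the arm can. A call with a gripper value outside its range is refused whole. The fingers move at their own pace and stop on an object; "newtons" is the grip in N (left out, the last holds). Time passes only in rows, so rows that repeat a pose let the fingers close. It gives the time, the measured TCP pose, the force, the opening and the grip force at its end, in the units of the state.
- get_state(): the state, without advancing time (a new reading comes with each control period).
- read_camera(name): name is "scene" or "top" or "wrist"; returns (picture, depth): 400x640x3 uint8, red, green, blue; 400x640 float32, m along the optical axis (not along the pixel's ray), 0 where there is no reading.
- calibration(name): a dict with "mtx" (3x3 intrinsics, pixels), "k1" (the pictures are not rectified: a ray, as slopes to the right and down, at radius r is drawn at 1 + k1 r^2 times it, then the intrinsics apply), "world_from_camera" (4x4, takes a point from camera to world coordinates). Camera axes: x right, y up, looking along -z (the intrinsics and any distortion apply to the point x, -y, -z); pixel columns grow to the right and rows downward; lengths in m; the calibration is good to about 2 mm. A picture is of the moment at which its call begins: read the wrist's pose just before it. calibration takes no time and is no camera call; for the wrist camera it gives the pose at the moment of the call.
- hand_in(): hands the job in; it is judged then, once.
The state is a dict: "clock": time; "joint_pos": joint angles; "qvel": joint speeds; "tau": joint torques, N m; "tcp_pos": TCP position; "orientation": TCP orientation; "wrist_force": force on the tool from outside, world axes, zero at the start; "ft_torque": the same for the moment, N m; "finger_gap": finger opening in m; "grip_force": force on a finger pad.
Only numpy, scipy, OpenCV 4.12 (cv2) and the standard library are available. Lean on these libraries where they do the work, as an engineer would, in place of code of your own. Each camera call takes 0.05 s, during which the arm holds its last target. There are 200 camera calls.

TASK

Run an impact test on the dark board sample in the blue tester: first push the sample gently along its channel, fully home against the rear stop. Then draw the red knob up until the sear catches, without hauling it hard into its buffer, ease the striker down onto the sear without letting it snap or slip, let go, and fire it by pressing the red trigger pad lightly. Leave the sample home, the striker down and the other things on the bench undisturbed.

Things in the scene. Friction and masses are not known exactly. Their poses are not given: they have to be found in the camera images.
- tester: Spring impact tester on a blue stand, bolted down. Origin: on the strike axis, table height. Axes: x from the open front of the sample channel to its rear stop, y to the trigger side, z up. Base x -90 to 105, y +-65, 20 mm high; rails +-26.5 mm apart from y 0, 10 mm high; barrel radius 18 to 25 from z 60, cap radius 20, top z 173 mm; column radius 13 at x 78, top z 189 mm.
- stop: Rubber facing of the rear stop of the sample channel, 50 mm wide, 12 mm high, standing on the base before a steel block. Origin: bottom centre of the face that the sample butts against, at x = 30 mm in the tester frame. It gives 1 mm per 4 N and springs back; over 20 N bruises the sample's edge.
- sample: Dark laminated board chip, orange label at the outer end, white strike spot at the inner one: 140 x 50 x 8 mm, about 80 g, lying loose in the channel on the base, 20 to 40 mm short of the stop at the start. Origin: centre of its underside, x to its inner end. It overhangs the front of the base, before and after it is pushed home.
- sample_inner (a point): Middle of the sample's inner end face, which comes against the stop (4 mm above the sample's underside).
- sample_outer (a point): Middle of the sample's outer end face, where it is pushed (24 mm above the table).
- striker (a joint): Lift of the striker in m: 0 at rest (ball nose 3 mm above the sample), upward positive. Spring slack at 0, about 0.25 N per mm of lift (plus 0.5 to 1 N of rubbing and 1 to 2 N more while the catch rides over the sear). The catch, set anew each time, drops behind the sear at a lift of 23 to 43 mm, unseen and felt only.
- knob: Red ribbed draw knob on top of the striker rod, above the barrel's cap: cylinder 28 mm across, 24 mm high, origin at its centre, on the strike axis, z = 198 mm in the tester frame at rest. 13 mm of bare rod between knob and cap. Moves with the striker.
- buffer: Rubber overtravel buffer inside the barrel's cap, unseen. The catch meets it about 1 mm after it has dropped behind the sear; it gives 1 mm per 4 N, so the pull grows 16 times as steeply as against the spring. Meant for a light touch: pressing it with over 15 N damages it.
- sear: Sear nose in the barrel, unseen, on the trigger's lever. Once it has sprung in under the catch, the striker lowered by 3 to 6 mm comes to sit on it and it carries the spring's whole load. It is spoilt by more than 35 N: do not let the striker snap onto it nor push down. Origin: the lever's pivot.
- trigger_pad: Red trigger pad, 22 x 22 mm, at the end of the sear's lever, on the tester's +y side. Origin: centre of its top face, at y = 85, z = 127 mm in the tester frame. Pressed down by 8 to 11 mm with 3 to 6 N it trips the sear; its end stop is at about 17 mm; it springs back up. It dips 9 mm by itself while the catch passes the sear.
- chip_gold: Loose spare board chip, gold, 140 x 50 x 8 mm; a bystander, to be left where it lies. Origin: centre of its underside.
- chip_white: Loose spare board chip, white and blue, 140 x 50 x 8 mm; a bystander, to be left where it lies. Origin: centre of its underside.
- loupe: Loose standing magnifier, black and clear, 38 mm across, 44 mm high; a bystander, to be left where it lies. Origin: centre of its underside.
- tape: Loose roll of yellow tape lying flat, 96 mm across, 24 mm high; a bystander, to be left where it lies. Origin: centre of its underside.
- knife: Loose grey utility knife, shut, 155 mm long, 14 mm high; a bystander, to be left where it lies. Origin: centre of its underside.
- pencil: Loose red pencil, 170 mm long, 9 mm thick; a bystander, to be left where it lies. Origin: centre of its underside.
- squeegee: Loose blue squeegee, 100 x 77 x 10 mm; a bystander, to be left where it lies. Origin: centre of its underside.

How it is judged:
On the way, in this order (a step that is already met when the one before it is completed fails the run):
1. the sample is home against the rear stop (gap under 2 mm) (x of sample_inner in the frame of tester above 0.028 m), for 0.2 s.
2. the striker is cocked: lifted over 15 mm, still, its load on the sear and the fingers off the knob (value of joint striker above 0.015 m and velocity of joint striker between -0.02 and 0.02 m/s and contact force between anything else and sear above 2 N and contact force between the fingers and knob below 0.2 N), for 0.2 s.
3. the striker has been fired onto the sample: it is down, with the sample home (value of joint striker below 0.006 m and x of sample_inner in the frame of tester above 0.028 m), for 0.2 s.
At the end, for the whole second after the job is handed in: The striker is down (lift under 6 mm) and still, the trigger pad is back up (within 4.5 mm), and the sample is still home (its inner end within 2 mm of the stop) (all of step 3 and velocity of joint striker between -0.02 and 0.02 m/s and z of trigger_pad in the frame of tester above 0.1225 m); the robot touches nothing.
It fails at once if the sample is pressed against the stop with over 20 N (contact force between sample and stop above 20 N).
It fails at once if the striker is pulled into its buffer with over 15 N (contact force between anything else and buffer above 15 N).
It fails at once if the sear is loaded with over 35 N while the trigger pad is up, or the fingers press the pad with over 25 N ((contact force between anything else and sear above 35 N and z of trigger_pad in the frame of tester above 0.1225 m) or contact force between the fingers and trigger_pad above 25 N).
It fails at once if the striker snaps or slips down (over 0.2 m/s) with the trigger pad not pressed (velocity of joint striker below -0.2 m/s and z of trigger_pad in the frame of tester above 0.1225 m).
It fails at once if a bystander is moved by over 20 mm (distance of any of chip_gold, chip_white, loupe, tape, knife, pencil, squeegee from where it was at the start of the episode above 0.02 m).
It also fails if it takes over 70 s, if anything falls off the work surface, if the arm or the gripper's body presses on something with over 40 N, if the wrist force passes 120 N, or if a joint passes its speed limit or range.

## Working session

There is one attempt and no reset: what is moved stays moved. The work goes in short steps, Python scripts to look and compute and a tool call to move; the robot and the scene stay as the last step left them, time stands still between calls to the robot, and variables do not carry over. Pictures are saved under pics/ and viewed, at most 10 in all, crops included, and the job is handed in when it is done.

Besides the shell and the picture viewer there is one more tool, called after "Call:" as name(argument=value, ...) on one line, values as JSON. drive_tool: Moves the arm, as the interface text tells. Its arguments: {"type":"object","properties":{"deltas":{"type":"array","items":{"type":"array","items":{"type":"array","items":{"type":"number"}}}},"newtons":{"type":"number"}},"required":["deltas"]}

```bash
mkdir -p pics; cat > h.py <<'E'
import numpy as np, cv2
from workcell import *
def snap(n,f):
    c=calibration(n); p,d=read_camera(n); cv2.imwrite('pics/%s.png'%f,p[:,:,::-1]); np.savez('pics/%s.npz'%f,p=p,d=d,m=c['mtx'],k=c['k1'],T=c['world_from_camera'])
def pt(f,u,v,z=None):
    a=np.load('pics/%s.npz'%f); m=a['m']; k=float(a['k']); T=a['T']
    q=cv2.undistortPoints(np.array([[[u,v]]],float),m,np.array([k,0,0,0,0.]))[0,0]
    r=np.array([q[0],-q[1],-1]); 
    if z is None:
        w=a['d'][max(0,int(v)-1):int(v)+2,int(u)-1:int(u)+2]; d=np.median(w[w>0]); return T[:3,:3]@(r*d)+T[:3,3]
    R=T[:3,:3]@r; return T[:3,3]+R*(z-T[2,3])/R[2]
E
python3 - <<'E'
from h import *
snap('scene','s0'); snap('top','t0')
s=get_state(); print(s)
E
```

```text
{'clock': 0.1, 'joint_pos': array([-1.38259812e+00,  3.13937182e-01,  4.51116478e-02,  1.30360231e+00,
        6.91903334e-06,  1.43121455e+00]), 'qvel': array([ 0.00129821, -0.00162567,  0.00374861,  0.00075552,  0.00123893,
        0.00091896]), 'tau': array([ 1.42443099e-03, -4.81728888e+01,  2.99242133e+01,  1.28266806e-02,
       -1.48241870e-04, -1.16211450e-05]), 'tcp_pos': array([ 0.18503509, -0.54394283,  0.23049908]), 'orientation': array([-8.15603341e-04,  9.86599741e-01,  1.63157242e-01, -1.63692273e-05]), 'wrist_force': array([ 0.8922935 , -0.95172443, -0.89486985]), 'ft_torque': array([ 0.02437511, -0.03576045,  0.04533449]), 'grip_force': 0.0, 'finger_gap': 0.08524365958397301}
```

View pics/s0.png

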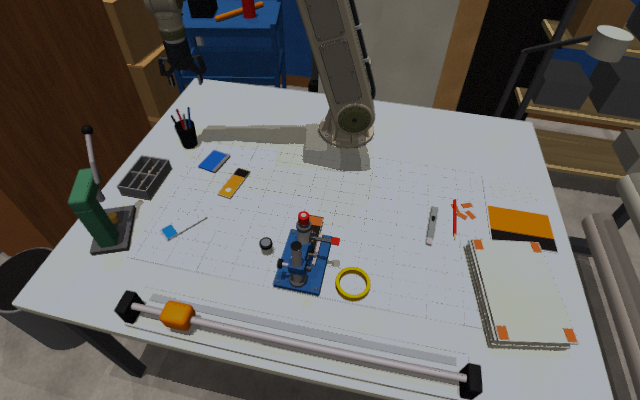

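View pics/t0.png

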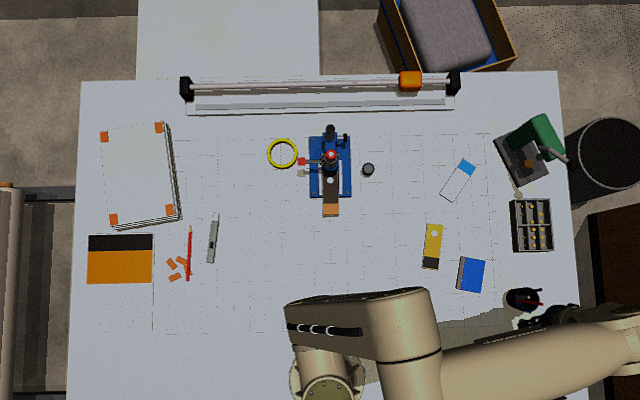

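The top view shows the tester at about (330,165), with the red knob at (331,155), the red pad at (302,161) and the orange sample end at (330,215). The tape is at (282,153) and the loupe at (368,170).

```bash
python3 - <<'E'
from h import *
a=np.load('pics/t0.npz')['p'];b=np.load('pics/s0.npz')['p']
A=cv2.resize(a[120:225,260:380],None,fx=5,fy=5,interpolation=cv2.INTER_CUBIC)
cv2.imwrite('pics/tc.png',A[:,:,::-1])
B=cv2.resize(b[200:305,250:380],None,fx=5,fy=5,interpolation=cv2.INTER_CUBIC)
cv2.imwrite('pics/sc.png',B[:,:,::-1])
for u,v in [(331,155),(302,161),(330,215),(330,205),(313,190),(348,190),(313,140),(348,145)]: print(u,v,pt('t0',u,v))
E
```

```text
331 155 [ 0.62800732 -0.02568365  0.21142631]
302 161 [0.63284464 0.05744435 0.12511396]
330 215 [ 0.48404074 -0.02156537  0.02460881]
330 205 [ 0.51441057 -0.02234229  0.02907827]
313 190 [0.56384586 0.02891353 0.02065503]
348 190 [ 0.56082336 -0.07952613  0.02220663]
313 140 [0.72300215 0.02528598 0.02218956]
348 145 [ 0.70381953 -0.08420029  0.02320485]
```

View pics/tc.png

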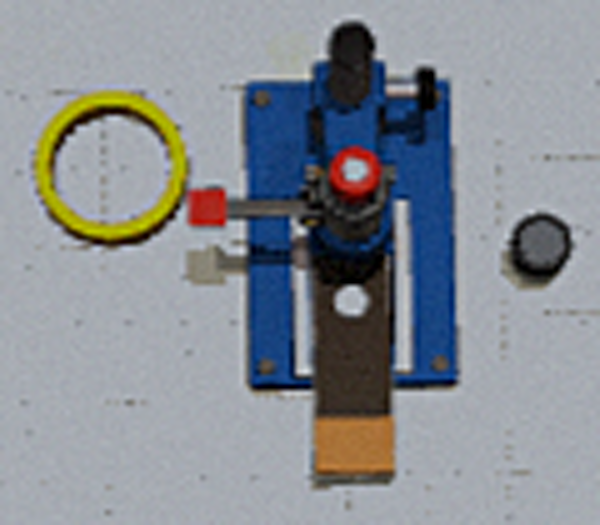

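View pics/sc.png

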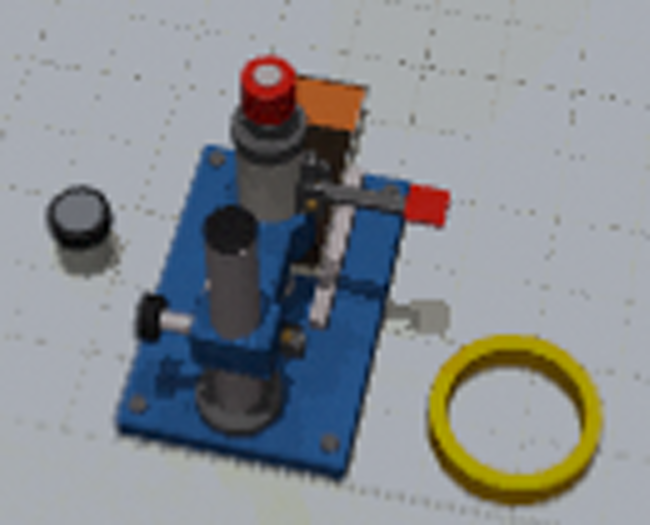

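The crops show the knob at (353,172) in the top crop, the pad at (207,207), and the orange sample end from (315,472) to (392,480). Next I'll fit the base rectangle and the coloured blobs using depth.

```bash
cat >> h.py <<'E'
def cloud(f):
    a=np.load('pics/%s.npz'%f); d=a['d']; m=a['m']; h,w=d.shape
    g=np.stack(np.meshgrid(np.arange(w),np.arange(h)),-1).reshape(-1,1,2).astype(float)
    q=cv2.undistortPoints(g,m,np.array([float(a['k']),0,0,0,0.]))[:,0]
    P=np.c_[q[:,0],-q[:,1],-np.ones(len(q))]*d.reshape(-1,1)
    return (P@a['T'][:3,:3].T+a['T'][:3,3]).reshape(h,w,3), a['p'].astype(int)
E
python3 - <<'E'
from h import *
for f in ['t0','s0']:
    P,p=cloud(f); r,g,b=p[...,0],p[...,1],p[...,2]
    box=(P[...,0]>.4)&(P[...,0]<.8)&(P[...,1]>-.13)&(P[...,1]<.11)
    m=box&(b>r+40)&(b>g+20)&(abs(P[...,2]-.021)<.006)
    R=cv2.minAreaRect((P[m][:,:2]*1000).astype(np.float32)); print(f,'base',R,P[m][:,2].mean())
    red=box&(r>110)&(g<70)&(b<70)
    for n,lo,hi in (('pad',.1,.14),('knob',.2,.23),('knobside',.18,.2)):
        q=P[red&(P[...,2]>lo)&(P[...,2]<hi)]; print(n,len(q),q.mean(0),q.min(0),q.max(0))
    o=box&(r>120)&(g>60)&(g<150)&(b<100)&(P[...,2]>.02)&(P[...,2]<.04)&(P[...,0]<.55)
    R=cv2.minAreaRect((P[o][:,:2]*1000).astype(np.float32)); print('orange',R,P[o].min(0),P[o].max(0),P[o][:,2].mean())
E
```

```text
t0 base ((639.6728515625, -24.450881958007812), (128.34222412109375, 193.2457733154297), 88.89596557617188) 0.020800939393141038
pad 51 [0.63248194 0.05981945 0.12724579] [0.6223225  0.04858687 0.12201852] [0.64166978 0.06928058 0.13558204]
knob 51 [ 0.63162052 -0.02429826  0.21014286] [ 0.61943006 -0.03682521  0.20275247] [ 0.64579423 -0.01195026  0.22009507]
knobside 2 [ 0.6333989  -0.03712196  0.19960815] [ 0.62765972 -0.03729487  0.19937821] [ 0.63913807 -0.03694905  0.19983809]
orange ((502.99285888671875, -23.675142288208008), (32.47813034057617, 48.258758544921875), 3.0989973545074463) [ 0.48661643 -0.04707149  0.02077958] [ 5.20191394e-01 -2.13755613e-04  3.72197920e-02] 0.02886716096851267
s0 base ((641.48291015625, -25.146347045898438), (130.07972717285156, 196.5742645263672), 89.89341735839844) 0.020738385876886718
pad 59 [0.63437128 0.05999343 0.12794927] [0.62254731 0.04895389 0.12258705] [0.64438613 0.07093684 0.13102515]
knob 47 [ 0.63610602 -0.02468888  0.21118699] [ 0.62347702 -0.03721691  0.20880083] [ 0.64628116 -0.0120954   0.21520926]<stdin>:9: RuntimeWarning: Mean of empty slice.
  ret = um.true_divide(
Traceback (most recent call last):
ValueError: zero-size array to reduction operation minimum which has no identity
```

Call:
drive_tool(deltas=[[[255,0.035,-0.034,0,0,0,-10],[255,0.07,-0.068,0,0,0,-20],[255,0.105,-0.102,0,0,0,-30],[255,0.139,-0.136,0,0,0,-40],[255,0.174,-0.17,0,0,0,-50],[255,0.209,-0.204,0,0,0,-60],[255,0.244,-0.237,0,0,0,-70],[255,0.279,-0.271,0,0,0,-80],[255,0.314,-0.305,0,0,0,-90],[255,0.348,-0.339,0,0,0,-100],[255,0.383,-0.373,0,0,0,-110],[255,0.418,-0.407,0,0,0,-120]]], newtons=40)

```text
clock: 1.6
tcp_pos: [0.4502, -0.0229, 0.2311]
orientation: [-0.0, 0.349, 0.937, -0.0]
wrist_force: [-0.1, 0.1, -0.0]
finger_gap: -0.0001
grip_force: 0.0
```

```bash
cat >> h.py <<'E'
from scipy.spatial.transform import Rotation as Ro
def go(x,y,z,yaw):
    "shift/turn in tool axes to reach pose pointing down with tool-x yaw (deg)"
    s=get_state(); w=s['orientation']; R=Ro.from_quat([w[1],w[2],w[3],w[0]])
    d=R.inv().apply(np.array([x,y,z])-s['tcp_pos'])
    c,n=np.cos(np.radians(yaw)),np.sin(np.radians(yaw))
    G=Ro.from_matrix(np.array([[c,n,0],[n,-c,0],[0,0,-1]]))
    print(s['clock'],'tcp',s['tcp_pos'].round(4),'F',s['wrist_force'].round(2),'gap',round(s['finger_gap'],4),'q',s['joint_pos'].round(2)); print('move',d.round(4),(R.inv()*G).as_rotvec(degrees=True).round(2))
E
python3 -c "
from h import *
go(.45,-.0245,.20,179.5)"
```

```text
1.6 tcp [ 0.4502 -0.0229  0.2311] F [-0.12  0.1  -0.03] gap -0.0001 q [-0.23  0.07 -0.25  1.24 -0.    0.48]
move [-0.0009 -0.0013  0.0311] [-1.000e-02 -0.000e+00 -4.039e+01]
```

Call:
drive_tool(deltas=[[[255,0,0,0,0,0,-10],[255,0,-0.001,0,0,0,-20],[255,-0.001,-0.001,0,0,0,-30],[255,-0.001,-0.001,0,0,0,-40.4],[255,-0.001,-0.001,0,0,0,-40.4]]])

```text
clock: 2.22
tcp_pos: [0.4497, -0.0258, 0.231]
orientation: [-0.0, 0.008, 1.0, 0.0]
wrist_force: [-0.8, 0.3, 0.5]
finger_gap: 0.0002
grip_force: 0.0
```

```bash
python3 -c "
from h import *
snap('wrist','w0')
go(.45,-.0245,.20,179.5)"
```

```text
2.275 tcp [ 0.4497 -0.0259  0.231 ] F [ 0.03 -1.18 -0.25] gap 0.0002 q [-0.24  0.07 -0.25  1.25 -0.   -0.22]
move [-0.0003  0.0014  0.031 ] [ 0.   -0.03 -0.52]
```

View pics/w0.png

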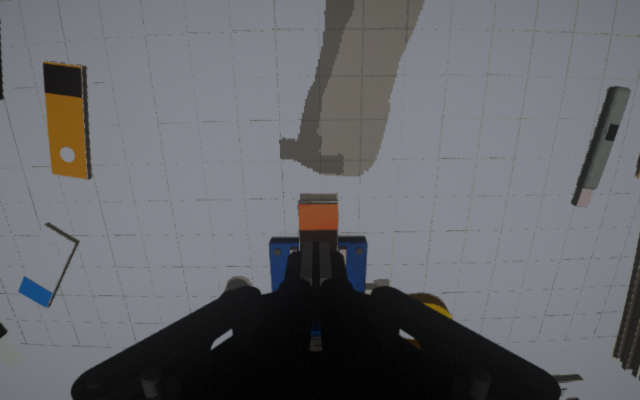

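The wrist view shows the sample's orange end with its top edge at (299–339, 204), centred at u≈319. The front edge of the base is at row ~240.

```bash
python3 -c "
from h import *
for u,v,z in [(299.5,205,.028),(338.5,204,.028),(319,204.5,.028),(270,240,.02),(366,239,.02),(300,229,.028),(338,229,.028)]: print(u,v,pt('w0',u,v,z).round(4),pt('w0',u,v+2).round(4))
go(.455,-.0245,.012,179.5)"
```

```text
299.5 205 [ 0.49   -0.0462  0.028 ] [ 0.4921 -0.0462  0.0293]
338.5 204 [0.4895 0.0015 0.028 ] [0.4923 0.0016 0.0275]
319 204.5 [ 0.4898 -0.0223  0.028 ] [ 0.4919 -0.0224  0.0292]
270 240 [ 0.5403 -0.0868  0.02  ] [ 0.5443 -0.0875  0.0175]
366 239 [0.541  0.0382 0.02  ] [0.5457 0.039  0.0163]
300 229 [ 0.5219 -0.0467  0.028 ] [ 0.5244 -0.0467  0.0285]
338 229 [0.5227 0.0011 0.028 ] [0.5371 0.003  0.0018]
2.275 tcp [ 0.4497 -0.0259  0.231 ] F [ 0.03 -1.18 -0.25] gap 0.0002 q [-0.24  0.07 -0.25  1.25 -0.   -0.22]
move [-0.0054  0.0014  0.219 ] [ 0.   -0.03 -0.52]
```

Call:
drive_tool(deltas=[[[255,-0.005,0.002,0.05,0,0,-0.5],[255,-0.005,0.002,0.1,0,0,-0.5],[255,-0.005,0.002,0.15,0,0,-0.5],[255,-0.005,0.002,0.19,0,0,-0.5],[255,-0.005,0.002,0.21,0,0,-0.5],[255,-0.005,0.002,0.217,0,0,-0.5],[255,-0.005,0.002,0.217,0,0,-0.5]]])

```text
clock: 3.15
tcp_pos: [0.455, -0.0241, 0.0144]
orientation: [-0.0, 0.003, 1.0, -0.0]
wrist_force: [0.1, 0.2, -0.7]
finger_gap: -0.0001
grip_force: 0.0
```

Call:
drive_tool(deltas=[[[255,-0.007,0,0,0,0,0],[255,-0.014,0,0,0,0,0],[255,-0.019,0,0,0,0,0],[255,-0.024,0,0,0,0,0],[255,-0.029,0,0,0,0,0],[255,-0.034,0,0,0,0,0],[255,-0.039,0,0,0,0,0],[255,-0.044,0,0,0,0,0],[255,-0.047,0,0,0,0,0],[255,-0.05,0,0,0,0,0],[255,-0.05,0,0,0,0,0]]])

```text
clock: 4.53
tcp_pos: [0.5054, -0.0243, 0.0143]
orientation: [0.0, 0.003, 1.0, -0.0]
wrist_force: [0.2, 0.5, 0.5]
finger_gap: 0.0001
grip_force: 0.0
```

Call:
drive_tool(deltas=[[[255,-0.001,0,0,0,0,0],[255,-0.002,0,0,0,0,0],[255,-0.003,0,0,0,0,0],[255,-0.003,0,0,0,0,0]]])

```text
clock: 5.03
tcp_pos: [0.5082, -0.0244, 0.0143]
orientation: [0.0, 0.003, 1.0, -0.0]
wrist_force: [0.2, 0.1, 0.0]
finger_gap: 0.0003
grip_force: 0.0
```

```bash
python3 -c "
from h import *
snap('wrist','w1')
go(.455,-.0245,.012,179.5)
P,p=cloud('w1');cv2.imwrite('pics/w1c.png',cv2.resize(p[150:300,230:410].astype(np.uint8),None,fx=4,fy=4)[:,:,::-1])
"
```

```text
5.075 tcp [ 0.5082 -0.0243  0.0143] F [ 0.27 -0.32 -1.61] gap -0.0001 q [-0.21  0.36 -0.46  0.75 -0.   -0.2 ]
move [ 0.0532 -0.0004  0.0023] [-0.01  0.02  0.18]
```

View pics/w1c.png

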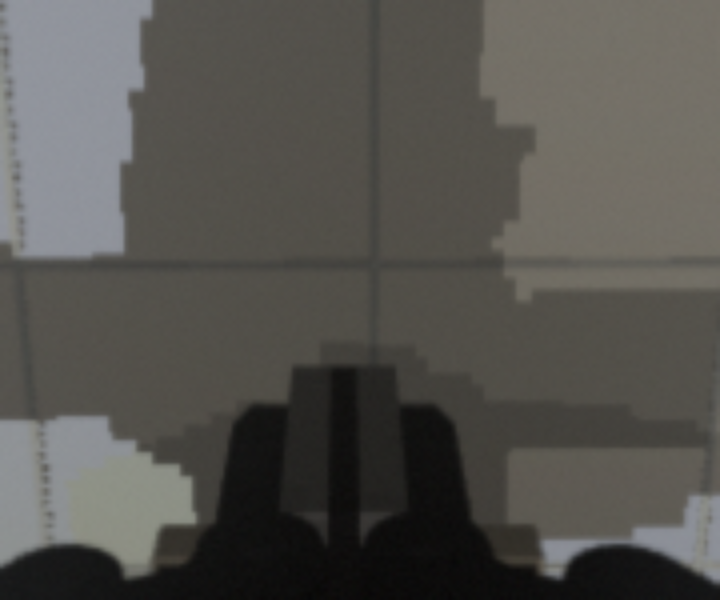

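The crop shows the fingers' tips in front of the sample; its end is just visible at about (185,525) and (515,525). I'll keep pushing in small steps.

Call:
drive_tool(deltas=[[[255,-0.001,0,0,0,0,0],[255,-0.002,0,0,0,0,0],[255,-0.002,0,0,0,0,0]]])

```text
clock: 5.45
tcp_pos: [0.5102, -0.0244, 0.0143]
orientation: [0.0, 0.003, 1.0, -0.0]
wrist_force: [0.4, 0.1, 0.7]
finger_gap: 0.0002
grip_force: 0.1
```

```bash
python3 -c "
from h import *
for u,v in [(274,281),(356,281)]: print(pt('w1',u,v,.028))
for i in range(1): go(.455,-.0245,.012,179.5)
"
```

```text
[ 0.51475566 -0.04508505  0.028     ]
[ 0.51502052 -0.00405176  0.028     ]
5.45 tcp [ 0.5102 -0.0244  0.0143] F [0.36 0.06 0.7 ] gap 0.0002 q [-0.2   0.37 -0.46  0.75 -0.   -0.2 ]
move [ 0.0552 -0.0004  0.0023] [-0.01  0.02  0.18]
```

Call:
drive_tool(deltas=[[[255,-0.001,0,0,0,0,0],[255,-0.002,0,0,0,0,0],[255,-0.002,0,0,0,0,0]]])

```text
clock: 5.82
tcp_pos: [0.5123, -0.0243, 0.0143]
orientation: [0.0, 0.003, 1.0, -0.0]
wrist_force: [-0.1, -0.9, -0.7]
finger_gap: 0.0001
grip_force: 0.0
```

Call:
drive_tool(deltas=[[[255,-0.001,0,0,0,0,0],[255,-0.001,0,0,0,0,0]]])

```text
clock: 6.08
tcp_pos: [0.5131, -0.0244, 0.0143]
orientation: [0.0, 0.003, 1.0, -0.0]
wrist_force: [-1.1, 0.5, 0.1]
finger_gap: 0.0001
grip_force: 0.2
```

Call:
drive_tool(deltas=[[[255,-0.001,0,0,0,0,0],[255,-0.001,0,0,0,0,0]]])

```text
clock: 6.32
tcp_pos: [0.5135, -0.0243, 0.0142]
orientation: [-0.0, 0.003, 1.0, -0.0]
wrist_force: [-1.9, -1.1, 2.0]
finger_gap: -0.0004
grip_force: 1.3
```

Call:
drive_tool(deltas=[[[255,-0.001,0,0,0,0,0],[255,-0.001,0,0,0,0,0]]])

```text
clock: 6.58
tcp_pos: [0.5137, -0.0243, 0.0141]
orientation: [-0.001, 0.003, 1.0, -0.0]
wrist_force: [-4.8, -1.2, 4.9]
finger_gap: 0.0
grip_force: 2.5
```

Call:
drive_tool(deltas=[[[255,-0.001,0,0,0,0,0],[255,-0.001,0,0,0,0,0]]])

```text
clock: 6.82
tcp_pos: [0.5139, -0.0242, 0.014]
orientation: [-0.002, 0.003, 1.0, -0.0]
wrist_force: [-6.3, -0.5, 6.0]
finger_gap: -0.0002
grip_force: 3.5
```

Call:
drive_tool(deltas=[[[255,0.003,0,0,0,0,0],[255,0.006,0,0,0,0,0],[255,0.016,0,0,0,0,0],[255,0.036,0,0,0,0,0],[200,0.066,0,-0.04,0,0,0],[150,0.066,0,-0.1,0,0,0],[100,0.066,0,-0.16,0,0,0],[60,0.066,0,-0.215,0,0,0],[60,0.066,0,-0.217,0,0,0],[60,0.066,0,-0.217,0,0,0]]])

```text
clock: 8.07
tcp_pos: [0.4497, -0.024, 0.231]
orientation: [0.0, 0.003, 1.0, -0.0]
wrist_force: [-0.8, -0.6, -0.4]
finger_gap: 0.0655
grip_force: 0.0
```

```bash
python3 -c "
from h import *
snap('wrist','w2');snap('top','t2')
go(.633,-.0245,.300,179.5)
P,p=cloud('w2');cv2.imwrite('pics/w2c.png',cv2.resize(p[190:290,245:395].astype(np.uint8),None,fx=5,fy=5)[:,:,::-1])
"
```

```text
8.175 tcp [ 0.4488 -0.0237  0.2297] F [-1.11  0.11 -0.7 ] gap 0.0656 q [-0.23  0.07 -0.26  1.24 -0.   -0.23]
move [-0.184   0.0003 -0.0708] [ 0.03 -0.15  0.18]
```

View pics/w2c.png

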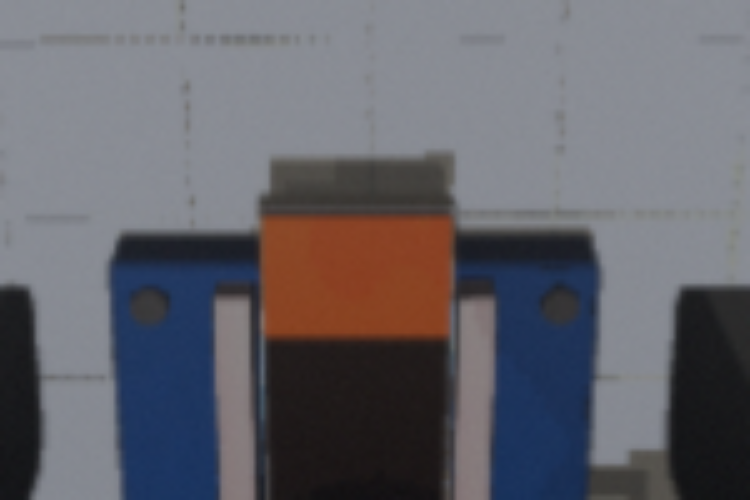

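In the crop, the sample's top outer edge is at row 213 and the base's top front edge at row 262.

```bash
python3 -c "
from h import *
for u,v,z in [(317,232.4,.028),(268,242.3,.02),(364,242.3,.02)]: print(pt('w2',u,v,z).round(4))
for u,v,z in [(317,203.9+.3,.028)]: print(pt('w0',u,v,z).round(4))
P,p=cloud('t2'); r,g,b=p[...,0],p[...,1],p[...,2]
"
```

```text
[ 0.5272 -0.0227  0.028 ]
[ 0.5446 -0.0869  0.02  ]
[0.5454 0.0387 0.02  ]
[ 0.4893 -0.0248  0.028 ]
```

Call:
drive_tool(deltas=[[[60,0,0,-0.05,0,0,0],[60,-0.04,0,-0.07,0,0,0.2],[60,-0.08,0,-0.07,0,0,0.2],[60,-0.12,0,-0.07,0,0,0.2],[60,-0.16,0,-0.07,0,0,0.2],[60,-0.185,0,-0.07,0,0,0.2],[60,-0.185,0,-0.07,0,0,0.2],[60,-0.185,0,-0.03,0,0,0.2],[60,-0.185,0,0.01,0,0,0.2],[60,-0.185,0,0.015,0,0,0.2],[60,-0.185,0,0.015,0,0,0.2]]])

```text
clock: 9.55
tcp_pos: [0.6343, -0.025, 0.2168]
orientation: [-0.0, 0.005, 1.0, -0.0]
wrist_force: [-1.0, -0.7, 0.8]
finger_gap: 0.0654
grip_force: 0.0
```

```bash
python3 -c "
from h import *
snap('wrist','w3');snap('scene','s3')
go(.634,-.0245,.181,179.5)
P,p=cloud('s3');A=cv2.resize(p[150:270,240:390].astype(np.uint8),None,fx=5,fy=5)[:,:,::-1]
cv2.imwrite('pics/s3c.png',A)
"
```

```text
9.65 tcp [ 0.6357 -0.0252  0.2184] F [ 0.44 -0.11 -0.8 ] gap 0.0651 q [-0.17  0.44  0.19  1.33 -0.   -0.16]
move [0.0018 0.0007 0.0374] [-0.03  0.17 -0.02]
```

View pics/s3c.png

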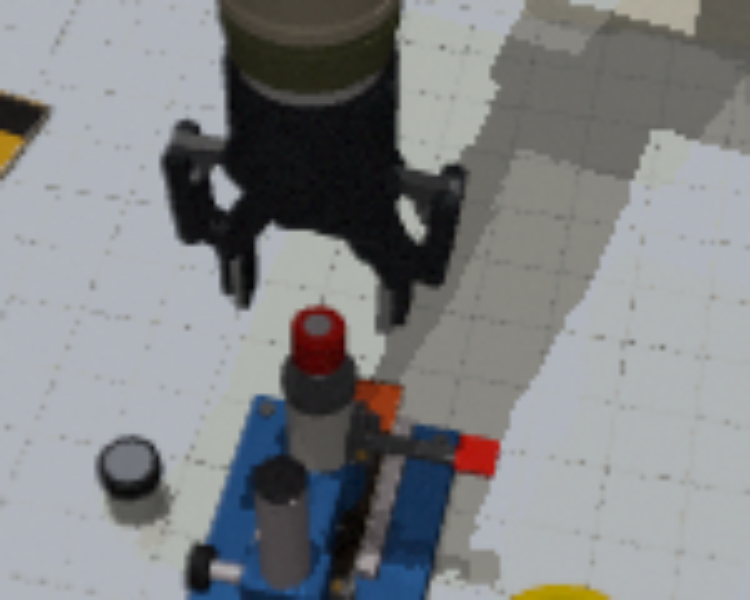

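Crop: the knob top is at (318,323), and the open fingertips at (238,300) and (393,325) straddle it.

```bash
python3 -c "
from h import *
for u,v in [(303.6,214.6),(287.6,209.4),(318.5,213)]: print(pt('s3',u,v).round(4), pt('s3',u,v,.21).round(4))
"
```

```text
[ 0.6321 -0.0242  0.2107] [ 0.6316 -0.0243  0.21  ]
[ 0.6446 -0.0609  0.2359] [ 0.6239 -0.0676  0.21  ]
[0.642  0.0153 0.2392] [0.6184 0.011  0.21  ]
```

Call:
drive_tool(deltas=[[[60,0,0.001,0.02,0,0,0],[60,0.001,0.001,0.034,0,0,0],[60,0.001,0.001,0.036,0,0,0],[60,0.001,0.001,0.036,0,0,0],[110,0.001,0.001,0.036,0,0,0],[150,0.001,0.001,0.036,0,0,0],[190,0.001,0.001,0.036,0,0,0],[255,0.001,0.001,0.036,0,0,0],[255,0.001,0.001,0.036,0,0,0],[255,0.001,0.001,0.036,0,0,0],[255,0.001,0.001,0.036,0,0,0]]], newtons=40)

```text
clock: 11.02
tcp_pos: [0.6342, -0.0249, 0.1805]
orientation: [0.0, 0.005, 1.0, -0.001]
wrist_force: [1.1, -5.9, 0.8]
finger_gap: 0.0268
grip_force: 39.4
```

Call:
drive_tool(deltas=[[[255,0,-0.001,0,0,0,0],[255,0,-0.002,0,0,0,0],[255,0,-0.002,0,0,0,0]]])

```text
clock: 11.4
tcp_pos: [0.6342, -0.025, 0.1804]
orientation: [0.0, 0.004, 1.0, 0.001]
wrist_force: [2.3, 2.8, -0.3]
finger_gap: 0.0266
grip_force: 39.5
```

Call:
drive_tool(deltas=[[[255,0,0,-0.003,0,0,0],[255,0,0,-0.006,0,0,0],[255,0,0,-0.009,0,0,0],[255,0,0,-0.012,0,0,0],[255,0,0,-0.012,0,0,0]]])

```text
clock: 12.02
tcp_pos: [0.6341, -0.0251, 0.192]
orientation: [0.0, 0.004, 1.0, 0.001]
wrist_force: [3.3, 4.6, -2.2]
finger_gap: 0.0268
grip_force: 39.6
```

Call:
drive_tool(deltas=[[[255,0,0.001,-0.002,0,0,0],[255,-0.001,0.001,-0.004,0,0,0],[255,-0.001,0.001,-0.006,0,0,0],[255,-0.001,0.001,-0.008,0,0,0],[255,-0.001,0.001,-0.009,0,0,0],[255,-0.001,0.001,-0.009,0,0,0]]])

```text
clock: 12.78
tcp_pos: [0.6342, -0.025, 0.2011]
orientation: [-0.001, 0.005, 1.0, -0.0]
wrist_force: [-1.8, 1.0, -5.7]
finger_gap: 0.0266
grip_force: 39.9
```

```bash
cat > f.py <<'E'
from h import *
F=[]
for i in range(3):
    snap('scene','pp'); s=get_state(); F.append(s['wrist_force'])
P,p=cloud('pp'); r,g,b=p[...,0],p[...,1],p[...,2]
m=(r>110)&(g<70)&(b<70)&(P[...,1]>.045)&(P[...,1]<.08)&(P[...,0]>.6)&(P[...,0]<.67)&(P[...,2]>.1)
k=np.argwhere(m); print(round(s['clock'],2),'F',np.mean(F,0).round(2),'z',s['tcp_pos'].round(4),'gap',round(s['finger_gap'],4),'pad z',np.median(P[m][:,2]).round(4),'row',k.mean(0).round(2),len(k))
E
python3 f.py
```

```text
12.93 F [-2.97  1.15 -5.33] z [ 0.6342 -0.025   0.2011] gap 0.0267 pad z 0.1199 row [242.28 334.74] 54
```

Call:
drive_tool(deltas=[[[255,0.001,0,-0.001,0,0,0],[255,0.001,0,-0.002,0,0,0],[255,0.001,0,-0.002,0,0,0]]])

```text
clock: 13.3
tcp_pos: [0.6342, -0.025, 0.2034]
orientation: [0.0, 0.005, 1.0, -0.0]
wrist_force: [0.1, 0.7, -6.1]
finger_gap: 0.0266
grip_force: 39.8
```

```bash
python3 f.py
```

```text
13.45 F [ 0.19  1.27 -5.7 ] z [ 0.6342 -0.025   0.2034] gap 0.0264 pad z 0.1204 row [242.28 334.74] 54
```

Call:
drive_tool(deltas=[[[255,0,0,-0.001,0,0,0],[255,0,0,-0.002,0,0,0],[255,0,0,-0.002,0,0,0]]])

```text
clock: 13.82
tcp_pos: [0.6342, -0.025, 0.2055]
orientation: [0.0, 0.005, 1.0, -0.0]
wrist_force: [0.4, 0.5, -6.6]
finger_gap: 0.0267
grip_force: 39.8
```

```bash
python3 f.py
```

```text
13.97 F [ 1.58  1.65 -5.89] z [ 0.6342 -0.025   0.2055] gap 0.0267 pad z 0.1207 row [242.23 334.79] 53
```

Call:
drive_tool(deltas=[[[255,0,0,-0.001,0,0,0],[255,0,0,-0.002,0,0,0],[255,0,0,-0.002,0,0,0]]])

```text
clock: 14.35
tcp_pos: [0.6342, -0.025, 0.2075]
orientation: [0.0, 0.005, 1.0, -0.0]
wrist_force: [2.1, 1.7, -5.7]
finger_gap: 0.0267
grip_force: 39.8
```

```bash
python3 f.py
```

```text
14.5 F [ 2.47  1.3  -6.78] z [ 0.6342 -0.025   0.2075] gap 0.0266 pad z 0.128 row [240.47 334.79] 57
```

The pad has sprung back up (z .128), so the catch has dropped. Next I'll ease the striker down.

Call:
drive_tool(deltas=[[[255,0,0,0.0005,0,0,0],[255,0,0,0.001,0,0,0],[255,0,0,0.0015,0,0,0],[255,0,0,0.002,0,0,0],[255,0,0,0.0025,0,0,0],[255,0,0,0.003,0,0,0],[255,0,0,0.003,0,0,0]]])

```text
clock: 15.38
tcp_pos: [0.6342, -0.025, 0.2046]
orientation: [0.0, 0.005, 1.0, -0.0]
wrist_force: [3.4, 1.4, -4.5]
finger_gap: 0.0268
grip_force: 39.9
```

```bash
python3 f.py
```

```text
15.53 F [ 3.33  1.67 -3.47] z [ 0.6342 -0.025   0.2046] gap 0.0266 pad z 0.1283 row [240.41 334.77] 56
```

Call:
drive_tool(deltas=[[[255,-0.0005,0,0.0005,0,0,0],[255,-0.0005,0,0.001,0,0,0],[255,-0.0005,0,0.0015,0,0,0],[255,-0.0005,0,0.0015,0,0,0]]])

```text
clock: 16.02
tcp_pos: [0.6342, -0.025, 0.2042]
orientation: [0.0, 0.005, 1.0, -0.0]
wrist_force: [-1.9, 0.9, 5.1]
finger_gap: 0.0264
grip_force: 40.9
```

```bash
python3 f.py
```

```text
16.18 F [-1.7   1.53  5.8 ] z [ 0.6342 -0.025   0.2042] gap 0.027 pad z 0.1284 row [240.4  334.86] 57
```

Call:
drive_tool(deltas=[[[255,0,0,-0.0004,0,0,0],[255,0,0,-0.0007,0,0,0],[255,0,0,-0.0007,0,0,0]]])

```text
clock: 16.55
tcp_pos: [0.6342, -0.025, 0.2041]
orientation: [0.0, 0.005, 1.0, -0.0]
wrist_force: [-3.4, 1.8, 6.9]
finger_gap: 0.0269
grip_force: 40.9
```

```bash
python3 f.py
```

```text
16.7 F [-1.97  1.88  5.86] z [ 0.6342 -0.025   0.2041] gap 0.0267 pad z 0.1281 row [240.41 334.79] 56
```

Call:
drive_tool(deltas=[[[255,0,0,-0.0005,0,0,0],[255,0,0,-0.001,0,0,0],[255,0,0,-0.001,0,0,0]]])

```text
clock: 17.08
tcp_pos: [0.6342, -0.025, 0.2042]
orientation: [-0.0, 0.005, 1.0, -0.0]
wrist_force: [-1.8, 1.4, 2.9]
finger_gap: 0.0268
grip_force: 40.6
```

```bash
python3 f.py
```

```text
17.23 F [-1.77  1.13  2.19] z [ 0.6342 -0.025   0.2042] gap 0.0267 pad z 0.128 row [240.41 334.79] 56
```

Call:
drive_tool(deltas=[[[180,0,0,-0.0004,0,0,0],[150,0,0,-0.0004,0,0,0],[110,0,0,-0.0004,0,0,0],[60,0,0,-0.0004,0,0,0],[60,0,0,-0.0004,0,0,0],[60,0,0,-0.0004,0,0,0]]])

```text
clock: 17.98
tcp_pos: [0.6345, -0.025, 0.205]
orientation: [0.0, 0.005, 1.0, -0.0]
wrist_force: [1.2, 0.2, -0.4]
finger_gap: 0.0649
grip_force: 0.0
```

```bash
python3 f.py;  python3 -c "
from h import *
P,p=cloud('pp');A=cv2.resize(p[150:270,240:390].astype(np.uint8),None,fx=5,fy=5)[:,:,::-1]
cv2.imwrite('pics/s4c.png',A)"
```

```text
18.12 F [ 0.06 -0.08 -0.28] z [ 0.6345 -0.025   0.2049] gap 0.065 pad z 0.1285 row [240.43 334.93] 56
```

View pics/s4c.png

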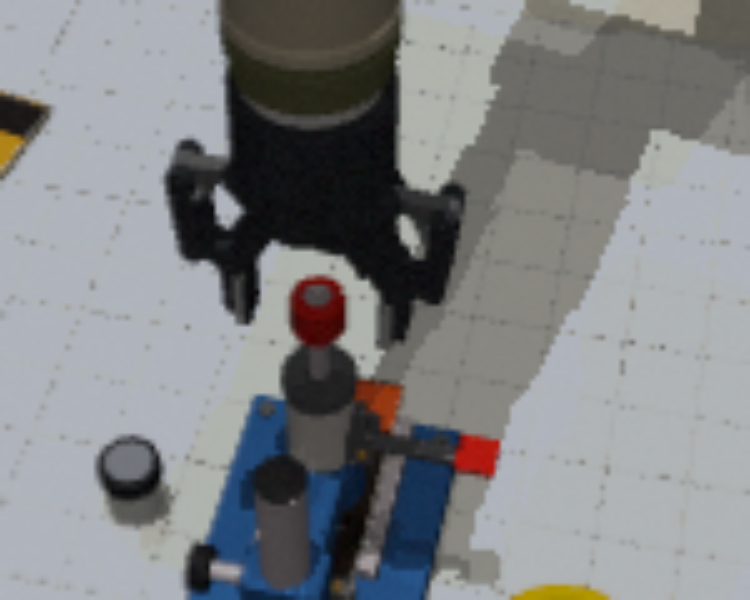

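The knob stands raised with bare rod below it, so the striker is cocked with the fingers clear. Next is the pad.

Call:
drive_tool(deltas=[[[60,0,0,-0.03,0,0,0],[60,0,0,-0.07,0,0,0],[60,0,0,-0.1,0,0,0],[150,0,0.01,-0.1,0,0,-10],[255,0,0.02,-0.1,0,0,-20],[255,0,0.035,-0.1,0,0,-30],[255,0,0.05,-0.1,0,0,-40],[255,0,0.06,-0.1,0,0,-50],[255,0,0.07,-0.1,0,0,-60],[255,0,0.08,-0.1,0,0,-70],[255,0,0.088,-0.1,0,0,-80],[255,0,0.088,-0.1,0,0,-90]]], newtons=40)

```text
clock: 19.62
tcp_pos: [0.6352, 0.0637, 0.3049]
orientation: [0.0, -0.706, 0.708, -0.0]
wrist_force: [-0.4, -0.1, -0.8]
finger_gap: 0.0001
grip_force: 0.0
```

```bash
python3 f.py; python3 -c "
from h import *
go(.634,.063,.145,269.5)"
```

```text
19.77 F [-0.07 -0.07  0.22] z [0.6352 0.0631 0.3049] gap -0.0 pad z 0.1286 row [241.   333.78] 9
19.775 tcp [0.6352 0.0631 0.3049] F [1.01 0.32 0.39] gap -0.0 q [-0.03  0.44  0.42  1.54 -0.   -1.59]
move [1.000e-04 1.300e-03 1.599e-01] [-0.   -0.01 -0.18]
```

Call:
drive_tool(deltas=[[[255,0,0.001,0.04,0,0,0],[255,0,0.001,0.09,0,0,0],[255,0,0.001,0.13,0,0,0],[255,0,0.001,0.155,0,0,0],[255,0,0.001,0.165,0,0,0],[255,0,0.001,0.17,0,0,0],[255,0,0.001,0.174,0,0,0],[255,0,0.001,0.178,0,0,0],[255,0,0.001,0.18,0,0,0],[255,0,0.001,0.182,0,0,0]]])

```text
clock: 21.02
tcp_pos: [0.6349, 0.0632, 0.124]
orientation: [0.001, -0.704, 0.71, -0.001]
wrist_force: [-1.4, 1.0, 5.0]
finger_gap: -0.0
grip_force: 2.5
```

```bash
python3 f.py
```

```text
return _methods._mean(a, axis=axis, dtype=dtype,
  ret = ret.dtype.type(ret / rcount)
f.py:7: RuntimeWarning: Mean of empty slice.
  k=np.argwhere(m); print(round(s['clock'],2),'F',np.mean(F,0).round(2),'z',s['tcp_pos'].round(4),'gap',round(s['finger_gap'],4),'pad z',np.median(P[m][:,2]).round(4),'row',k.mean(0).round(2),len(k))
  ret = um.true_divide(
```

Call:
drive_tool(deltas=[[[255,0,0,0.001,0,0,0],[255,0,0,0.002,0,0,0],[255,0,0,0.003,0,0,0],[255,0,0,0.004,0,0,0],[255,0,0,0.004,0,0,0]]])

```text
clock: 21.8
tcp_pos: [0.6339, 0.0628, 0.1182]
orientation: [-0.001, -0.704, 0.71, 0.0]
wrist_force: [0.9, 0.3, 1.0]
finger_gap: 0.0
grip_force: 0.5
```

```bash
cat >> f.py <<'E'
q=(r>90)&(g<70)&(b<70)&(abs(P[...,0]-.634)<.03)&(abs(P[...,1]+.0245)<.03)&(P[...,2]>.17); print('knob top z',np.percentile(P[q][:,2],[10,50,90]).round(4))
E
python3 f.py 2>/dev/null
```

```text
21.95 F [-0.03  0.35  0.82] z [0.6339 0.0628 0.1185] gap 0.0004 pad z nan row [nan nan] 0
knob top z [0.209  0.2106 0.2124]
```

It fired: the knob top is back at z .21. I'll retract and check.

Call:
drive_tool(deltas=[[[255,0,0,-0.005,0,0,0],[255,0,0,-0.015,0,0,0],[255,0,0,-0.05,0,0,0],[255,0,0,-0.1,0,0,0],[255,0,0,-0.15,0,0,0],[255,0,0,-0.18,0,0,0],[255,-0.05,0,-0.18,0,0,0],[255,-0.1,0,-0.18,0,0,0],[255,-0.15,0,-0.18,0,0,0],[255,-0.15,0,-0.18,0,0,0]]])

```text
clock: 23.2
tcp_pos: [0.6348, 0.2166, 0.2991]
orientation: [0.0, -0.706, 0.709, 0.0]
wrist_force: [0.8, -0.1, -0.4]
finger_gap: 0.0001
grip_force: 0.0
```

```bash
python3 f.py; python3 - <<'E'
from h import *
snap('top','t5')
for f in ('t2','t5'):
    P,p=cloud(f); r,g,b=p[...,0],p[...,1],p[...,2]
    o=(abs(P[...,1]+.0245)<.04)&(r>100)&(g>50)&(g<150)&(b<100)&(r>b+40)&(P[...,2]>.018)&(P[...,2]<.045)&(P[...,0]<.58)&(P[...,0]>.45)
    k=np.argwhere(o); print(f,len(k),k.mean(0),k.min(0),k.max(0))
E
```

```text
23.35 F [-0.15 -0.46  0.24] z [0.6355 0.2126 0.2992] gap 0.0 pad z 0.1277 row [240.6  334.85] 55
knob top z [0.2092 0.2106 0.212 ]<stdin>:6: RuntimeWarning: Mean of empty slice.
  ret = um.true_divide(
Traceback (most recent call last):
ValueError: zero-size array to reduction operation minimum which has no identity
```

```bash
python3 - <<'E'
from h import *
for f in ('t0','t5','s3','pp'):
    P,p=cloud(f); r,g,b=p[...,0],p[...,1],p[...,2]
    o=(abs(P[...,1]+.0245)<.04)&(r>90)&(g>40)&(g<150)&(b<100)&(r>b+40)&(P[...,2]>.015)&(P[...,2]<.045)&(P[...,0]<.59)&(P[...,0]>.45)
    k=np.argwhere(o); print(f,len(k)); 
    if len(k): print(k.mean(0),k.min(0),k.max(0),P[o].mean(0),P[o][:,0].min())
E
```

```text
t0 191
[208.52879581 330.46073298] [203 323] [214 338] [ 0.50345763 -0.02345217  0.02910767] 0.4853910557907849
t5 165
[195.98181818 330.07272727] [191 323] [201 338] [ 0.54247984 -0.02334796  0.02878134] 0.5260137315722364
s3 53
[230.01886792 316.0754717 ] [227 311] [235 320] [ 0.53992541 -0.00952339  0.03005442] 0.5261610340950847
pp 61
[229.67213115 315.59016393] [226 311] [236 320] [ 0.53857076 -0.01131861  0.02953028] 0.5236623517966891
```

```bash
python3 - <<'E'
from h import *
A=np.load('pics/t5.npz')['p'].astype(int)
# top view profiles: columns 325..335 (sample) and 315..320/342..347 (base)
print('sample R-B',[(v,int((A[v,325:336,0]-A[v,325:336,2]).mean())) for v in range(186,206)])
print('base B-R',[(v,int((A[v,313:319,2]-A[v,313:319,0]).mean()),int((A[v,342:348,2]-A[v,342:348,0]).mean())) for v in range(188,202)])
a,b=[np.load('pics/%s.npz'%f)['p'].astype(int) for f in('s3','pp')]
for v in (229,231): print(v,[(u,int((a[v,u,0]-a[v,u,2])),int(b[v,u,0]-b[v,u,2])) for u in range(308,324)])
for u in (313,314,316,317,318): print(u,[(v,int((a[v,u,0]-a[v,u,2])),int(b[v,u,0]-b[v,u,2])) for v in range(221,232)])
E
```

```text
sample R-B [(186, 19), (187, 19), (188, 18), (189, 14), (190, 9), (191, 119), (192, 119), (193, 113), (194, 114), (195, 113), (196, 113), (197, 112), (198, 112), (199, 112), (200, 117), (201, 110), (202, 11), (203, 4), (204, 16), (205, -10)]
base B-R [(188, 95, 88), (189, 94, 92), (190, 99, 95), (191, 90, 75), (192, 63, 62), (193, 56, 60), (194, 66, 89), (195, 104, 117), (196, 89, 50), (197, 9, -8), (198, -10, 10), (199, 1, 11), (200, 10, 12), (201, 11, 12)]
229 [(308, -1, 1), (309, -1, -1), (310, 24, 37), (311, 100, 132), (312, 102, 136), (313, 102, 135), (314, 107, 138), (315, 129, 138), (316, 129, 135), (317, 127, 135), (318, 132, 135), (319, 127, 134), (320, 16, 11), (321, 9, -12), (322, 6, -12), (323, 8, -12)]
231 [(308, 1, -1), (309, 6, 5), (310, 2, 3), (311, -1, 0), (312, 0, -1), (313, 53, 68), (314, 128, 132), (315, 129, 136), (316, 129, 138), (317, 128, 137), (318, 128, 139), (319, 59, 62), (320, 8, 10), (321, 8, -12), (322, 8, -12), (323, 8, -12)]
313 [(221, 2, -9), (222, 2, -10), (223, 2, -13), (224, 2, -12), (225, 3, -7), (226, 83, 111), (227, 105, 136), (228, 103, 137), (229, 102, 135), (230, 76, 104), (231, 53, 68)]
314 [(221, 2, -12), (222, 2, -9), (223, 2, -12), (224, 1, -12), (225, 5, -10), (226, 60, 87), (227, 104, 138), (228, 104, 137), (229, 107, 138), (230, 126, 133), (231, 128, 132)]
316 [(221, 3, -9), (222, 1, -2), (223, 5, -10), (224, 5, -8), (225, 6, -12), (226, 34, 40), (227, 126, 136), (228, 131, 135), (229, 129, 135), (230, 131, 137), (231, 129, 138)]
317 [(221, 6, -11), (222, 4, -10), (223, 5, -13), (224, 7, -12), (225, 6, -12), (226, 14, 3), (227, 129, 135), (228, 128, 139), (229, 127, 135), (230, 129, 137), (231, 128, 137)]
318 [(221, 5, -11), (222, 4, -9), (223, 6, -12), (224, 6, -12), (225, 5, -12), (226, 9, -7), (227, 108, 111), (228, 133, 135), (229, 132, 135), (230, 125, 137), (231, 128, 139)]
```

The sample edge has not shifted since it was pushed home (under 0.1 px). The pad is up and the striker is down.

```bash
python3 -c "
from workcell import hand_in
print(hand_in())"
```

```text
the job is handed in; nothing more can be done
None
```

I ran the impact test and handed it in, but the hand-in returned no verdict. At my last check the sample was home, the striker was down after firing, and the trigger pad was back up. The fingers only touched the sample, knob and pad, though I did not re-measure the other bench items.

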